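# Refit the push-knob on the polisher control unit

## Robot

A 7-joint arm with a two-finger parallel gripper is mounted at the origin on a cart in front of the work surface, level with it; the furniture and walls round the work are solid. World frame = base frame: x ahead of the robot, y to its left, z up, the work surface at z = 0. Lengths are in mm, angles in rad, forces in N, time in s.
With the tool pointing down it reaches from about 350 to 900 mm from the base axis. Payload 19.9 kg.
Tool frame: the origin (TCP) lies on the centre line of the jaws, within the pads' length; the fingertips stand 22 mm ahead of it and the grasp point (between the pads) lies 3 mm ahead of it; z points along the fingers, y is the line along which they close (so a half turn about z gives the same grasp; the last joint's range is limited). The gripper opens to 85 mm and grips with 20 to 120 N. Pads are 22 mm wide; open, the fingers measure 114 mm over their backs; the gripper's body (76 mm by 85 mm) begins 54 mm behind the grasp point. The pads swing forward as they close: fully open they stand 13 mm farther back than shut.
Start: joints at [-0.042, 0.417, -0.01, 1.614, 0.005, 1.111, -0.053], TCP at [624.983, 0.004, 253.26] pointing down, gripper open.
Joint ranges: [-2.81, 2.81], [-0.39, 2.02], [-1.27, 1.25], [0.06, 2.57], [-1.19, 4.33], [0.19, 2], [-2.82, 2.82]. Speed limits (rad/s): [1.89, 1.89, 2.39, 2.39, 3.01, 3.01, 3.01].

## Interface

Orientations are given as a unit quaternion [x, y, z, w].
In Python, from workcell import ctrl gives the robot as it stands.
- The arm moves only by the tool arm_command, never from a script. Its argument "deltas" is one flat list of numbers, 4 for each row, row after row: the shift along the tool's x, y, z each as a share of 0.6 m, from -1 to 1, then the turn about the tool's z as a share of pi/2 rad, from -1 to 1. In form: [dx, dy, dz, yaw, dx, dy, dz, yaw, ...]. A call has 1 to 20 rows; each row is the pose to reach, as a shift and turn from the pose commanded when the call began, along the tool's axes at that moment; what a row does not reach only later rows make up. A row lasts 1/12 s, in which the tool goes at most 41.7 mm and 7.16 degrees, less where a joint would pass 70% of its speed; a pose out of reach is approached as far as the arm can. A call with a number of a shift or a turn outside -1 to 1 is refused whole. A call with a gripper value outside its range is refused whole. "jaw" is the opening, from -1 (shut) to 1 (fully open), set as the call begins (left out, the last holds). The fingers move at their own pace and stop on an object; "grip_force" is the grip in N (left out, the last holds). Time passes only in rows, so rows that repeat a pose let the fingers close. It gives the time, the measured TCP pose, the force, the opening and the grip force at its end, in the units of the state.
- ctrl.sense(): the state, without advancing time (a new reading comes with each control period).
- ctrl.grab_frame(name): name is "scene" or "side" or "wrist"; returns a dict with "img" (384x512x3 uint8, red, green, blue), "intrinsics" (3x3 intrinsics, pixels), "R" (3x3) and "t" (3): a world point X has camera coordinates R X + t. Camera axes: x right, y down, z forward; pixel columns grow to the right and rows downward; lengths in mm; the calibration is good to about 2 mm. A picture is of the moment at which its call begins. There is no depth.
- ctrl.close_job(): hands the job in; it is judged then, once.
Trained networks look in the newest picture that a camera, given by its name, has taken for a name from the list of things; names that differ only in an ending like _2 or _b are one class to them, and where a whole thing is asked for, a point or a joint stands for the part that bears it (a point fixed in the world has none). Each returns a list of dicts, best first, with "confidence" (0 to 1); they miss things now and then, are a little off and sometimes report something else, mostly with a low value. They report only what shows in the picture. A call takes as long as a camera call. They do not tell look-alikes from the thing itself.
- ctrl.recognise(thing, camera): "box" ([left, top, width, height] in pixels, round what is visible of it).
- ctrl.cut_out(thing, camera): "region" (384x512 bool, what is visible of it) and "box" ([left, top, width, height] in pixels, round what is visible of it).
- ctrl.mark_of(thing, camera): "position" ([row, column] in pixels: a listed point, or the origin of a listed thing).
The state is a dict: "clock": time; "joint_positions": joint angles; "joint_velocities": joint speeds; "joint_efforts": joint torques, N m; "tcp_pos": TCP position; "orientation": TCP orientation; "contact_force": force on the tool from outside, world axes, zero at the start; "wrist_torque": the same for the moment, N m; "grip_width": finger opening in mm; "grasp_force": force on a finger pad.
Only numpy, scipy, OpenCV 4.12 (cv2) and the standard library are available. Lean on these libraries where they do the work, as an engineer would, in place of code of your own. Each camera call takes 0.05 s, during which the arm holds its last target. There are 200 camera calls.

## Task

The black pointer knob has come off the grey control unit. Pick it up, turn it so that the flat in its bore matches the flat of the unit's brass D-shaft, and push it onto the shaft until it sits fully home; then press the knob and its spring-loaded shaft all the way down to the stop. Finish while still holding the knob pressed down with the gripper, and leave the other things on the table where they are.

Things in the scene. Friction and masses are not known exactly. Their poses are not given: they have to be found in the camera images.
- knob: Loose black knob, 90 g, upright. Origin: centre of underside, z up. Skirt 48 mm across, 18 high; on it a grip bar 46 mm long (x), 14 wide (y), top at z=41. A white line on the bar's top and end marks its -x (pointer) end. Below: D-bore 18 mm across, 16 deep, its flat on the -x side, 3.5 mm from the axis; 1 mm clearance all round on the shaft (8 degrees of play).
- shaft_seat (a point): Top centre of the shaft's dark steel collar (34 mm wide), 56 mm above the table when up; moves and turns with the shaft, z up. Above it the brass D-shaft, 16 mm across, 14 tall, chamfered; flat on this frame's -x side, 2.5 mm from the axis; a white line on the collar marks -x. Home: knob's underside on the collar, both -x the same way. The shaft resists turning (0.25 N m).
- plunger (a joint): How far the sprung shaft is pressed down, m: 0 is up, 0.006 is fully down on the stop. The spring pushes back with 3.5 N at the top and 7.7 N at the stop, and returns the shaft if let go.
- unit: Grey control unit fixed to the table, 130 mm (x) by 110 mm (y), top panel 46 mm high, with dial scale, red rocker switch and green lamp. Origin: centre of its underside. The shaft rises from its top panel, at x = -15 mm, y = 0 in this frame.
- star_key: Bystander: small white plastic star knob, 36 mm wide, 20 mm high, loose, at the back.
- wax_tin: Bystander: flat tin with red lid, 80 mm wide, 34 mm high, loose, at the left.
- touchup_bottle: Bystander: slim grey bottle with black cap, 26 mm wide, 74 mm high, loose, at the back right.
- jar_green: Bystander: white jar with green lid, 64 mm wide, 56 mm high, loose, at the back right.
- marker: Bystander: black and red felt marker, 128 mm long, 16 mm thick, lying loose on the left.
- screwdriver: Bystander: red-handled screwdriver, 182 mm long, 26 mm thick, lying loose on the right.
Things that resemble listed ones, but are neither listed nor needed, are in the scene too. Leave any blue look-alike of the knob alone.

How it is judged:
By the outcome, as a careful person would: the job done as asked, in the order asked, and still so for the second after the job is handed in, while the arm keeps its last pose, push and grip.
It also fails if it takes over 32 s, if anything falls off the work surface, if the arm or the gripper's body presses on something with over 40 N, if the wrist force passes 120 N, or if a joint passes its speed limit or range.

## Working session

There is one attempt and no reset: what is moved stays moved. The work goes in short steps, Python scripts to look and compute and a tool call to move; the robot and the scene stay as the last step left them, time stands still between calls to the robot, and variables do not carry over. Pictures are saved under pics/ and viewed, at most 10 in all, crops included, and the job is handed in when it is done.

Besides the shell and the picture viewer there is one more tool, called after "Emit:" as name(argument=value, ...) on one line, values as JSON. arm_command: Moves the arm, as the interface text tells. Its arguments: {"type":"object","properties":{"deltas":{"type":"array"},"jaw":{"type":"number"},"grip_force":{"type":"number"}},"required":["deltas"]}

```bash
mkdir -p pics; cat > h.py <<'E'
import numpy as np, cv2
from workcell import ctrl
def grab(n,f=None):
    g=ctrl.grab_frame(n); 
    for k in("intrinsics","R","t"): g[k]=np.array(g[k],float)
    if f: cv2.imwrite("pics/"+f,np.array(g["img"])[:,:,::-1])
    return g
def ray(g,u,v):
    d=g["R"].T@np.linalg.inv(g["intrinsics"])@[u,v,1]; return -g["R"].T@g["t"], d/np.linalg.norm(d)
def onz(g,u,v,z):
    c,d=ray(g,u,v); return c+d*(z-c[2])/d[2]
def tri(obs):
    A=np.zeros((3,3));b=np.zeros(3)
    for g,u,v in obs:
        c,d=ray(g,u,v);P=np.eye(3)-np.outer(d,d);A+=P;b+=P@c
    x=np.linalg.solve(A,b); return x,[np.linalg.norm(np.cross(x-ray(*o)[0],ray(*o)[1])) for o in obs]
def proj(g,X):
    p=g["intrinsics"]@(g["R"]@np.array(X,float)+g["t"]); return p[:2]/p[2]
E
python3 - <<'E'
from h import *
for c in("scene","side","wrist"):
    g=grab(c,c+"0.png")
    print(c,(-g["R"].T@g["t"]).round())
    for th in("knob","shaft_seat"):
        for m in ctrl.mark_of(th,c)[:4]: 
            r,cc=m["position"]; print(th,"uv",round(cc),round(r),round(m["confidence"],2),onz(g,cc,r,0 if th=="knob" else 56).round())
s=ctrl.sense();print(s["clock"],s["tcp_pos"],s["orientation"],s["grip_width"])
i=[cv2.imread(f"pics/{c}0.png") for c in("scene","side","wrist")]
cv2.imwrite("pics/a.png",cv2.resize(np.vstack([np.hstack(i[:2]),np.hstack([i[2],i[2]*0])]),(800,600)))
E
```

```text
scene [-251. -942.  619.]
knob uv 322 235 0.67 [ 553. -259.    0.]
knob uv 266 223 0.55 [ 478. -102.    0.]
knob uv 278 239 0.52 [ 445. -193.    0.]
knob uv 282 251 0.52 [ 410. -245.    0.]
shaft_seat uv 256 189 0.42 [540.  19.  56.]
shaft_seat uv 333 266 0.25 [ 397. -432.   56.]
side [ 482. -941.  903.]
knob uv 265 286 0.79 [ 552. -267.    0.]
knob uv 235 242 0.62 [473. -99.   0.]
knob uv 211 287 0.56 [ 404. -264.    0.]
knob uv 233 261 0.53 [ 466. -176.    0.]
shaft_seat uv 252 200 0.44 [528.  27.  56.]
shaft_seat uv 306 209 0.38 [693. -20.  56.]
wrist [626.  73. 373.]
knob uv 151 224 0.96 [476. -92.   0.]
knob uv 205 317 0.63 [ 547. -255.    0.]
shaft_seat uv 166 152 0.55 [525.  23.  56.]
0.45 [ 6.24957667e+02 -4.99281593e-03  2.53204941e+02] [ 7.07114910e-01  7.07098646e-01 -7.55145375e-05 -4.77261791e-05] 85.43888004276967
```

View pics/a.png

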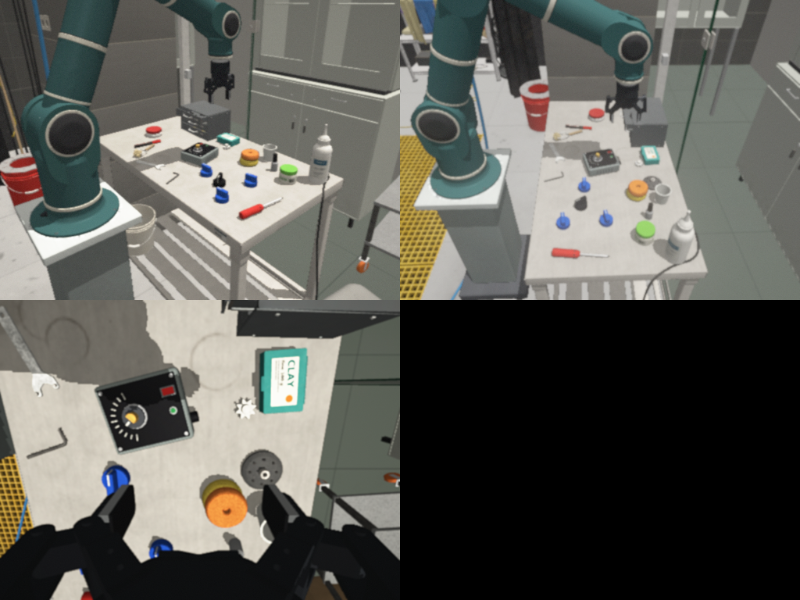

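The only black pointer knob is at scene (279,230), side (232,260), about world (460,-180). The three blue ones, at side (235,242), (211,287) and (265,286), are look-alikes. I'll move the wrist camera nearer, where it sees both the knob and the unit.

Emit:
arm_command(deltas=[-0.15,-0.24,0,0,-0.15,-0.24,0,0,-0.15,-0.24,0,0,-0.15,-0.24,0,0,-0.15,-0.24,0,0,-0.15,-0.24,0,0,-0.15,-0.24,0,0,-0.15,-0.24,0,0], jaw=1)

```text
clock: 1.12
tcp_pos: [481.8, -89.4, 253.4]
orientation: [0.707, 0.707, 0.0, 0.0]
contact_force: [0.3, 0.2, -0.8]
grip_width: 85.5
grasp_force: 0.0
```

```bash
python3 - <<'E'
from h import *
s=ctrl.sense();print(s["clock"],np.round(s["tcp_pos"],1),s["joint_velocities"])
g=grab("wrist","w1.png")
np.savez("g1.npz",**g)
for th in("knob","shaft_seat"):
  for m in ctrl.mark_of(th,"wrist")[:4]:
    r,cc=m["position"]; print(th,"uv",round(cc),round(r),round(m["confidence"],2),onz(g,cc,r,0 if th=="knob" else 56).round())
i=cv2.imread("pics/w1.png")
cv2.imwrite("pics/w1b.png",cv2.resize(i,(800,600),interpolation=cv2.INTER_CUBIC))
E
```

```text
1.1167 [481.8 -89.4 253.4] [-6.13150287e-03  1.08634768e-02 -3.31900426e-03 -5.96038971e-04
  1.44914449e-03 -1.83470249e-05  1.86847861e-03]
knob uv 247 164 0.97 [474. -91.   0.]
knob uv 295 269 0.85 [ 547. -256.    0.]
knob uv 200 271 0.83 [ 399. -260.    0.]
knob uv 238 225 0.75 [ 459. -182.    0.]
shaft_seat uv 299 69 0.66 [530.  23.  56.]
```

View pics/w1b.png

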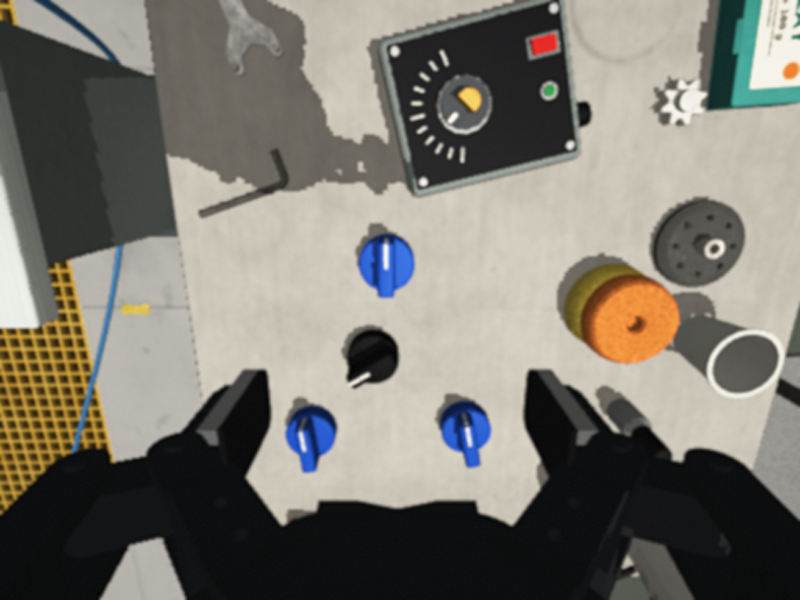

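The black knob, with its white line at lower left, is at wrist pixel (237,228). The blue ones are at (247,167), (198,277) and (298,273). The shaft is at about (297,66). Next a close look at the shaft, then at the knob.

Emit:
arm_command(deltas=[0.2,0.08,0.1,0,0.2,0.08,0.1,0,0.2,0.08,0.1,0,0.2,0.08,0.1,0,0.2,0.08,0.1,0,0.2,0.08,0.1,0,0.2,0.08,0.1,0])

```text
clock: 1.85
tcp_pos: [529.1, 29.5, 193.3]
orientation: [0.707, 0.707, -0.0, 0.0]
contact_force: [-0.3, -0.2, 0.2]
grip_width: 85.5
grasp_force: 0.0
```

```bash
python3 - <<'E'
from h import *
g=grab("wrist","w2.png"); np.savez("g2.npz",**g)
for m in ctrl.mark_of("shaft_seat","wrist")[:3]:
    r,c=m["position"]; print("uv",c,r,m["confidence"],onz(g,c,r,56).round(1))
E
```

```text
uv 255.6 190.4 0.98 [531.7  24.9  56. ]
```

Emit:
arm_command(deltas=[-0.34,-0.12,0.04,0,-0.34,-0.12,0.04,0,-0.34,-0.12,0.04,0,-0.34,-0.12,0.04,0,-0.34,-0.12,0.04,0,-0.34,-0.12,0.04,0,-0.34,-0.12,0.04,0,-0.34,-0.12,0.04,0,-0.34,-0.12,0.04,0])

```text
clock: 2.7
tcp_pos: [457.3, -173.7, 169.7]
orientation: [0.707, 0.707, 0.0, 0.0]
contact_force: [0.3, -0.6, -0.4]
grip_width: 85.5
grasp_force: 0.0
```

```bash
python3 - <<'E'
from h import *
g=grab("wrist","w3.png"); np.savez("g3.npz",**g)
for m in ctrl.mark_of("knob","wrist")[:4]:
    r,c=m["position"]; print("uv",c,r,m["confidence"],onz(g,c,r,0).round(1))
s=ctrl.sense();print(s["clock"],np.round(s["tcp_pos"],1))
g1=dict(np.load("g1.npz"));g2=dict(np.load("g2.npz"))
def crop(f,X,h,S):
    gg=dict(np.load(f)); u,v=proj(gg,X); u,v=int(u),int(v); im=gg["img"][:,:,::-1]
    x0,y0=max(u-h,0),max(v-h,0); print(f,"crop origin",x0,y0)
    return cv2.resize(im[y0:y0+2*h,x0:x0+2*h],(S,S),interpolation=cv2.INTER_CUBIC)
cv2.imwrite("pics/c1.png",np.hstack([crop("g2.npz",[530,23,56],40,400),crop("g3.npz",[459,-182,20],40,400)]))
E
```

```text
uv 329.9 248.0 0.96 [ 547.3 -258.3    0. ]
uv 268.3 97.8 0.92 [472.7 -91.7   0. ]
uv 257.1 186.5 0.91 [ 462.  -183.6    0. ]
uv 204.0 249.0 0.69 [ 400.2 -259.6    0. ]
2.8 [ 457.4 -173.2  169.5]
g2.npz crop origin 213 152
g3.npz crop origin 214 150
```

View pics/c1.png

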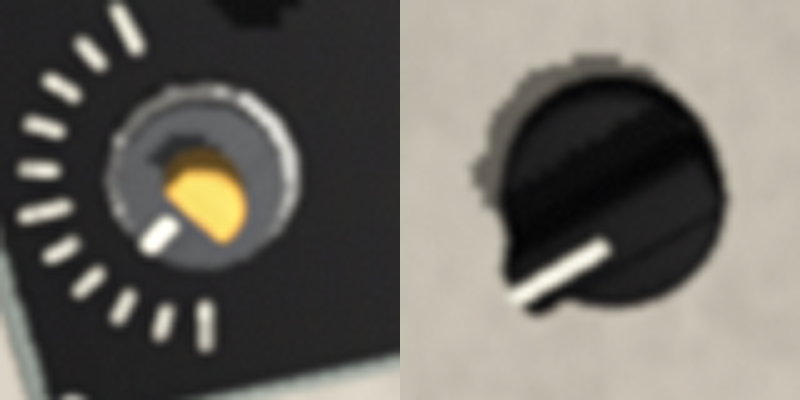

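The left crop shows the shaft: the white mark is at about (245,199) px and the brass flat faces lower-left. The right crop shows the black knob, with its white pointer line at lower-left running (235,200) to (217,209). Its body is black, so it is the one meant. Now the numbers.

```bash
python3 - <<'E'
from h import *
g1,g2,g3=[dict(np.load(f"g{i}.npz")) for i in(1,2,3)]
print("seat",tri([(g1,299,69),(g2,255.6,190.4)]),"knob",tri([(g1,238,225),(g3,257.1,186.5)]))
def white(g,box):
    x0,y0,x1,y1=box; im=g["img"][y0:y1,x0:x1].astype(int); m=(im.min(2)>130).astype(np.uint8)
    n,l,st,ce=cv2.connectedComponentsWithStats(m); k=1+np.argmax(st[1:,4]); v,u=np.nonzero(l==k); return u+x0,v+y0
def line(g,uv,z,c):
    P=np.array([onz(g,a,b,z)[:2] for a,b in zip(*uv)]); m=P.mean(0); w=np.linalg.svd(P-m)[2][0]
    if w@(m-c)<0: w=-w
    pr=(P-m)@w
    print(len(P),"centroid",m.round(1),"dir deg",np.degrees(np.arctan2(w[1],w[0])).round(1),"extent",(m+w*pr.min()).round(1),(m+w*pr.max()).round(1),"centre->centroid deg",np.degrees(np.arctan2(*(m-c)[::-1])).round(1),"dist",np.linalg.norm(m-c).round(1))
line(g2,white(g2,(238,190,254,206)),56,np.array([531,24.]))
uv=white(g3,(205,190,245,215)); line(g3,uv,41,np.array([460,-182.]))
# brass top
hsv=cv2.cvtColor(g2["img"],cv2.COLOR_RGB2HSV); m=((hsv[...,0]>12)&(hsv[...,0]<32)&(hsv[...,1]>110)&(hsv[...,2]>200)).astype(np.uint8)
m[:152]=0;m[232:]=0;m[:,:213]=0;m[:,293:]=0
v,u=np.nonzero(m);P=np.array([onz(g2,a,b,70)[:2] for a,b in zip(u,v)]);c=P.mean(0);w=np.linalg.svd(P-c)[2]
print("brass",len(P),c.round(1),"long dir",np.degrees(np.arctan2(w[0][1],w[0][0])).round(1),[np.ptp(P@w[i]).round(1) for i in(0,1)])
# seat/knob circles
for X,r,z in (([531,24],17,56),):
  pass
hs=g3["img"][150:230,214:294].max(2)<75
n,l,st,ce=cv2.connectedComponentsWithStats(hs.astype(np.uint8));k=l[40,42];cn,_=cv2.findContours((l==k).astype(np.uint8),0,1)
cc=max(cn,key=cv2.contourArea);(x,y),r=cv2.minEnclosingCircle(cc);print("knob blob",x+214,y+150,r,cv2.boundingRect(cc), st[k])
E
```

```text
seat (array([531.65414655,  23.17647627,  50.10494604]), [np.float64(0.12882237767406843), np.float64(0.12882237767429414)]) knob (array([ 460.84781415, -183.46445324,   -1.69748339]), [np.float64(1.25405407754638), np.float64(1.254054077546553)])
42 centroid [520.9  16.6] dir deg -132.5 extent [523.8  19.8] [517.9  13.4] centre->centroid deg -143.9 dist 12.5
798 centroid [ 426.9 -188. ] dir deg 163.7 extent [ 450.2 -194.8] [ 410.2 -183.1] centre->centroid deg -169.8 dist 33.6
brass 139 [530.6  27.6] long dir -41.6 [np.float64(14.1), np.float64(9.5)]
knob blob 252.6428565979004 188.78571319580078 25.560152053833008 (19, 15, 46, 47) [  19   15   46   47 1598]
```

```bash
cat > fit.py <<'E'
from h import *
from scipy.optimize import minimize
def kmask(g,p):
    x,y,t=p; c,s=np.cos(t),np.sin(t); a=np.linspace(0,2*np.pi,60)
    im=np.zeros((384*4,512*4),np.uint8)
    sk=[(24*np.cos(b),24*np.sin(b),z) for b in a for z in(0,18)]; br=[(i,j,k) for i in(-23,23) for j in(-7,7) for k in(18,41)]
    for S in(sk,br):
        q=np.array([proj(g,[x+c*X-s*Y,y+s*X+c*Y,Z]) for X,Y,Z in S])
        cv2.fillConvexPoly(im,cv2.convexHull(((q+.5)*4).astype(np.int32)),255)
    return cv2.resize(im,(512,384),interpolation=cv2.INTER_AREA)/255.
E
python3 - <<'E'
from fit import *
g=dict(np.load("g3.npz"));im=g["img"].astype(int)
m=np.zeros((384,512),np.uint8);m[150:230,214:294]=1
line=((im.min(2)>205)&(m>0)).astype(np.uint8)
n,l,st,ce=cv2.connectedComponentsWithStats(line);k=min(range(1,n),key=lambda i:np.hypot(*(ce[i]-[246,204]))); print(st[k],ce[k])
v,u=np.nonzero(l==k);P=np.array([onz(g,a,b,41)[:2] for a,b in zip(u,v)]);c=P.mean(0);w=np.linalg.svd(P-c)[2][0];w*=-np.sign(w[0])
pr=(P-c)@w;print("line",c.round(1),np.degrees(np.arctan2(w[1],w[0])),(c+w*pr.min()).round(1),(c+w*pr.max()).round(1))
dark=((im.max(2)<75)&(m>0))|(l==k)
obs=cv2.morphologyEx(dark.astype(np.uint8),cv2.MORPH_CLOSE,np.ones((3,3))).astype(float)
best=min((minimize(lambda p:np.abs(kmask(g,p)-obs).sum(),[460,-183,t],method="Nelder-Mead",options=dict(initial_simplex=[[460,-183,t],[464,-183,t],[460,-179,t],[460,-183,t+.2]])) for t in(.35,.6)),key=lambda r:r.fun)
print(best.x[:2],"pointer deg",np.degrees(best.x[2])-180,best.fun,obs.sum())
E
```

```text
[236 199  18  11  38] [245.         204.28947368]
line [ 449.9 -189.4] -149.13405216208207 [ 457.9 -184.6] [ 441.4 -194.5]
[ 459.67953453 -182.24374181] pointer deg -150.7127550256228 178.40392156862745 1710.0
```

Knob at (459.7,-183), pointer at -150°; shaft at about (529.4,26), flat facing -132°. I'll turn 60° and descend over the knob.

Emit:
arm_command(deltas=[-0.015,0.0045,0.11,0.667,-0.015,0.0045,0.11,0.667,-0.015,0.0045,0.11,0.667,-0.015,0.0045,0.11,0.667,-0.015,0.0045,0.11,0.667,-0.015,0.0045,0.11,0.667,-0.015,0.0045,0.11,0.667,-0.015,0.0045,0.11,0.667,-0.015,0.0045,0.11,0.667,-0.015,0.0045,0.11,0.667,-0.015,0.0045,0.16,0.667,-0.015,0.0045,0.19,0.667,-0.015,0.0045,0.2,0.667,-0.015,0.0045,0.21,0.667,-0.015,0.0045,0.21,0.667,-0.015,0.0045,0.21,0.667], jaw=0, grip_force=40)

```text
clock: 4.13
tcp_pos: [460.0, -183.1, 43.9]
orientation: [0.966, 0.259, 0.0, 0.0]
contact_force: [0.6, -0.8, 0.4]
grip_width: 43.0
grasp_force: 0.0
```

```bash
python3 - <<'E'
from h import *
g=grab("wrist","w4.png"); grab("side","s4.png"); grab("scene","sc4.png")
s=ctrl.sense();print(s["clock"],np.round(s["tcp_pos"],1),np.round(s["orientation"],3),s["grip_width"],np.round(s["contact_force"],1),np.round(s["joint_positions"],2))
i=cv2.imread("pics/w4.png");a=cv2.imread("pics/s4.png")[205:305,180:310];b=cv2.imread("pics/sc4.png")[180:280,220:350]
cv2.imwrite("pics/v4.png",np.hstack([cv2.resize(i,(480,360)),np.vstack([cv2.resize(x,(234,180)) for x in(a,b)])]))
E
```

```text
4.2833 [ 460.1 -183.1   44.1] [0.966 0.259 0.001 0.   ] 42.833598944148534 [ 0.  -0.6 -0.4] [ 0.11  0.52  0.25  2.08 -0.23  0.57 -0.53]
```

View pics/v4.png

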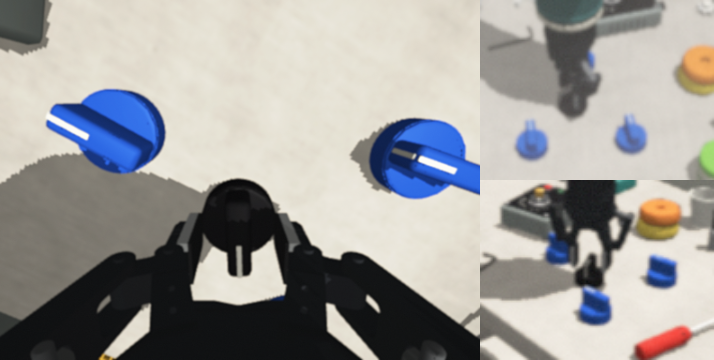

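The bar stands centred between the open fingers, with the knob at about (238,215) in the view and its pointer toward the gripper. Closing now.

Emit:
arm_command(deltas=[0,0,0.002,0,0,0,0.002,0,0,0,0.002,0,0,0,0.002,0,0,0,0.002,0,0,0,0.002,0,0,0,0.002,0,0,0,0.002,0,0,0,0.002,0], jaw=-1, grip_force=60)

```text
clock: 5.03
tcp_pos: [459.8, -183.0, 42.5]
orientation: [0.966, 0.259, 0.0, 0.0]
contact_force: [-0.8, 0.8, 7.5]
grip_width: 13.0
grasp_force: 59.0
```

Emit:
arm_command(deltas=[0,0,-0.02,0,0,0,-0.08,0,0,0,-0.14,0,0,0,-0.166,0,0.06,-0.05,-0.166,-0.07,0.12,-0.1,-0.166,-0.14,0.18,-0.16,-0.166,-0.2,0.23,-0.21,-0.166,-0.2,0.275,-0.244,-0.166,-0.2,0.275,-0.244,-0.166,-0.2,0.275,-0.244,-0.166,-0.2,0.275,-0.244,-0.166,-0.2,0.275,-0.244,-0.166,-0.2])

```text
clock: 6.12
tcp_pos: [529.2, 25.4, 141.6]
orientation: [0.914, 0.406, -0.0, 0.0]
contact_force: [-0.9, -0.2, -1.9]
grip_width: 12.7
grasp_force: 58.7
```

```bash
python3 - <<'E'
from h import *
g=grab("wrist","w5.png"); np.savez("g5.npz",**g); a=grab("side","s5.png");b=grab("scene","sc5.png"); np.savez("s5.npz",**a);np.savez("sc5.npz",**b)
s=ctrl.sense();print(s["clock"],np.round(s["tcp_pos"],2),np.round(s["orientation"],4),s["grip_width"],np.round(s["contact_force"],1),np.round(s["joint_positions"],2))
for n,q in(("wrist",g),("side",a),("scene",b)):
  for th in("shaft_seat","knob"):
    for m in ctrl.mark_of(th,n)[:2]: r,c=m["position"];print(n,th,round(c,1),round(r,1),round(m["confidence"],2),"proj",proj(q,[529.4,26.2,56]).round(1),proj(q,[529.4,26.2,99.5]).round(1))
def cr(n,q,h,w):
  u,v=proj(q,[529,26,80]).astype(int); y0,x0=v-h,u-h; print(n,x0,y0); return cv2.resize(cv2.imread("pics/"+n)[y0:y0+2*h,x0:x0+2*h],(240,240),interpolation=cv2.INTER_CUBIC)
i=cv2.resize(cv2.imread("pics/w5.png"),(560,420))
cv2.imwrite("pics/v5.png",np.hstack([np.pad(i,((0,60),(0,0),(0,0))),np.vstack([cr("s5.png",a,30,0),cr("sc5.png",b,30,0)])]))
E
```

```text
6.2667 [529.28  25.18 141.72] [ 9.140e-01  4.058e-01 -1.000e-04  1.000e-04] 12.611519435667141 [-0.  -0.4 -2.1] [-0.25  0.39  0.17  1.95 -0.09  0.8  -0.76]
wrist shaft_seat 252.3 204.5 0.59 proj [253.  203.6] [252.8 226.5]
wrist knob 253.3 226.2 0.7 proj [253.  203.6] [252.8 226.5]
side shaft_seat 247.5 199.8 0.41 proj [252.4 200.1] [252.5 189.6]
side knob 264.7 282.3 0.74 proj [252.4 200.1] [252.5 189.6]
side knob 234.6 240.4 0.72 proj [252.4 200.1] [252.5 189.6]
scene shaft_seat 253.7 191.1 0.39 proj [252.4 188.8] [252.2 176.5]
scene knob 281.9 253.7 0.75 proj [252.4 188.8] [252.2 176.5]
scene knob 250.9 180.5 0.69 proj [252.4 188.8] [252.2 176.5]
s5.png 222 164
sc5.png 222 152
```

View pics/v5.png

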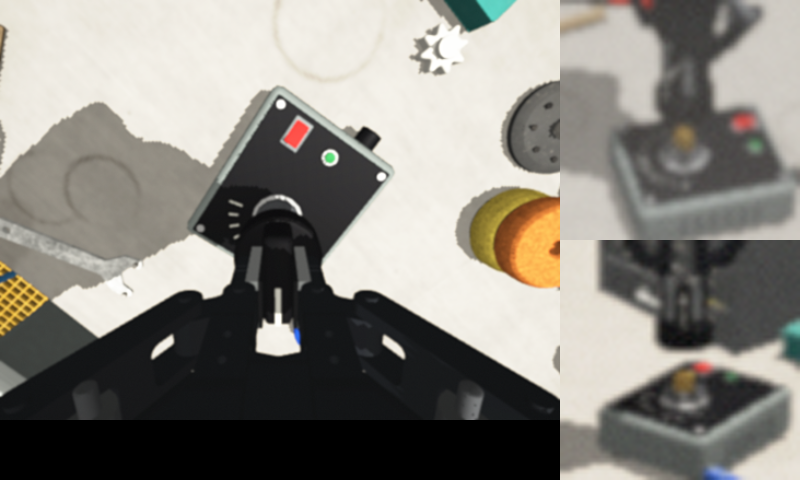

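The knob hangs over the shaft, skirt at about (254,215) px in the wrist image, with the bright collar edge just beyond it. Side and scene views show it centred above the brass. I'll check the fore-aft line with a predicted overlay.

```bash
python3 - <<'E'
from h import *
g=dict(np.load("g5.npz"));s=dict(np.load("s5.npz"))
T=np.array([529.28,25.18,141.7])
def circ(im,g,c,r,z,col,x0,y0,k):
    P=np.array([(proj(g,[c[0]+r*np.cos(a),c[1]+r*np.sin(a),z])+.5-[x0,y0])*k for a in np.linspace(0,2*np.pi,90)])
    cv2.polylines(im,[np.round(P).astype(np.int32)],True,col,1)
x0,y0,k=205,165,8
im=cv2.resize(g["img"][y0:y0+75,x0:x0+98,::-1],None,fx=k,fy=k,interpolation=cv2.INTER_CUBIC)
im=np.clip(im.astype(float)*1.6,0,255).astype(np.uint8)
c=[529.4,26.2]
circ(im,g,c,17,56,(0,255,0),x0,y0,k)
circ(im,g,T[:2],24,99.2,(0,0,255),x0,y0,k);circ(im,g,T[:2],24,117.2,(0,128,255),x0,y0,k)
cv2.imwrite("pics/v6.png",im)
g=dict(np.load("g2.npz"));x0,y0=218,152
im=cv2.resize(g["img"][y0:y0+75,x0:x0+75,::-1],None,fx=8,fy=8,interpolation=cv2.INTER_CUBIC)
circ(im,g,c,17,56,(0,255,0),x0,y0,8);circ(im,g,c,8,70,(255,0,0),x0,y0,8)
cv2.imwrite("pics/v7.png",im)
E
```

```text
(no output)
```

View pics/v6.png

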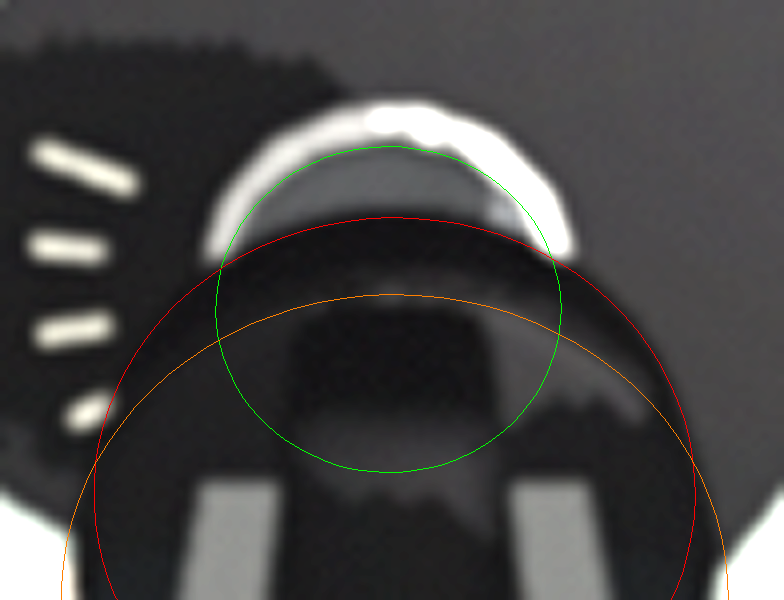

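View pics/v7.png

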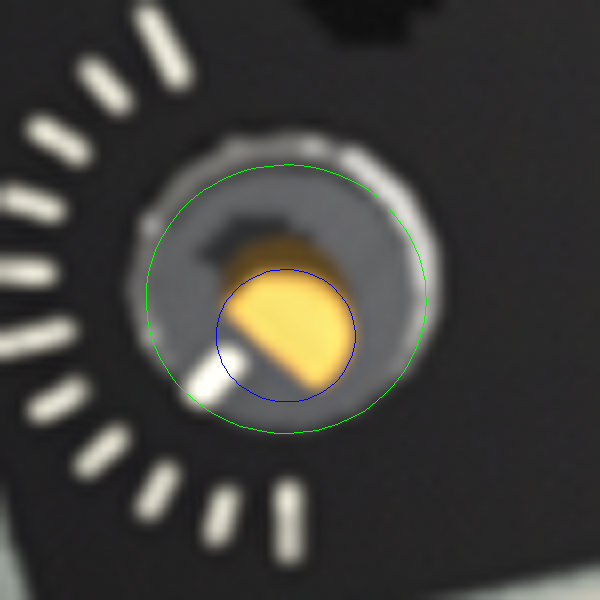

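Predictions match: the skirt edge lies on the red circle, and the collar and brass on theirs, within about 0.5 mm. A 1 mm correction, then descend gently.

Emit:
arm_command(deltas=[0.0013,-0.001,0.02,0,0.0013,-0.001,0.04,0,0.0013,-0.001,0.043,0,0.0013,-0.001,0.043,0,0.0013,-0.001,0.046,0,0.0013,-0.001,0.049,0,0.0013,-0.001,0.052,0,0.0013,-0.001,0.055,0,0.0013,-0.001,0.058,0,0.0013,-0.001,0.061,0,0.0013,-0.001,0.063,0,0.0013,-0.001,0.063,0,0.0013,-0.001,0.063,0])

```text
clock: 7.65
tcp_pos: [529.9, 27.2, 104.2]
orientation: [0.914, 0.406, 0.0, 0.0]
contact_force: [-0.9, -0.4, 8.3]
grip_width: 12.6
grasp_force: 60.3
```

```bash
python3 - <<'E'
from h import *
g=grab("wrist");a=grab("side");b=grab("scene")
s=ctrl.sense();print(s["clock"],np.round(s["tcp_pos"],2),s["grip_width"],np.round(s["contact_force"],1),np.round(s["wrist_torque"],2))
def cr(q,h,S):
  u,v=proj(q,[529,26,70]).astype(int);y0,x0=v-h,u-h;return cv2.resize(q["img"][y0:y0+2*h,x0:x0+2*h,::-1],(S,S),interpolation=cv2.INTER_CUBIC)
cv2.imwrite("pics/v8.png",np.hstack([cr(g,45,260),cr(a,25,260),cr(b,25,260)]))
E
```

```text
7.8 [529.92  27.26 104.26] 12.589202781985971 [-1.6 -0.   9. ] [ 0.    0.26 -0.05]
```

View pics/v8.png

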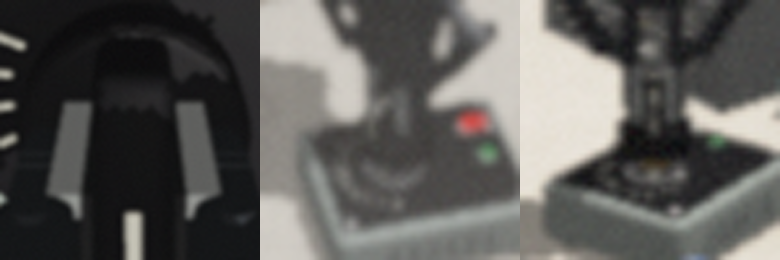

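Still short of seating: brass shows under the skirt in the scene crop at about (655,160), and the TCP stands 1 mm off in y. I'll lift, recentre and read.

Emit:
arm_command(deltas=[0,0,-0.015,0,0,0,-0.028,0,0,0,-0.028,0,0,0,-0.028,0,0,0,-0.028,0,0,0,-0.028,0])

```text
clock: 8.3
tcp_pos: [529.4, 27.3, 120.4]
orientation: [0.914, 0.407, -0.0, -0.0]
contact_force: [-0.5, -0.8, -0.6]
grip_width: 12.3
grasp_force: 58.7
```

```bash
python3 - <<'E'
from h import *
g=grab("wrist","w9.png");np.savez("g9.npz",**g);b=grab("scene");a=grab("side")
s=ctrl.sense();T=s["tcp_pos"];print(s["clock"],np.round(T,2),np.round(s["orientation"],4),s["grip_width"],np.round(s["contact_force"],1))
def circ(im,g,c,r,z,col,x0,y0,k):
    P=np.array([(proj(g,[c[0]+r*np.cos(a),c[1]+r*np.sin(a),z])+.5-[x0,y0])*k for a in np.linspace(0,2*np.pi,90)])
    cv2.polylines(im,[np.round(P).astype(np.int32)],True,col,1)
def crop(q,w,k,G):
    u,v=proj(q,[529,26,80]).astype(int);x0,y0=u-w,v-w
    im=np.clip(cv2.resize(q["img"][y0:y0+2*w,x0:x0+2*w,::-1],None,fx=k,fy=k,interpolation=cv2.INTER_CUBIC)*G,0,255).astype(np.uint8)
    circ(im,q,[529.4,26.2],17,56,(0,255,0),x0,y0,k);circ(im,q,T[:2],24,T[2]-42.5,(0,0,255),x0,y0,k);return im
cv2.imwrite("pics/v9.png",np.hstack([crop(g,44,6,2.),np.vstack([crop(q,22,6,1.3) for q in(a,b)])]))
E
```

```text
8.45 [529.42  27.2  120.42] [ 9.136e-01  4.065e-01 -3.000e-04 -0.000e+00] 12.756580583045121 [ 0.1  0.5 -1.8]
```

View pics/v9.png

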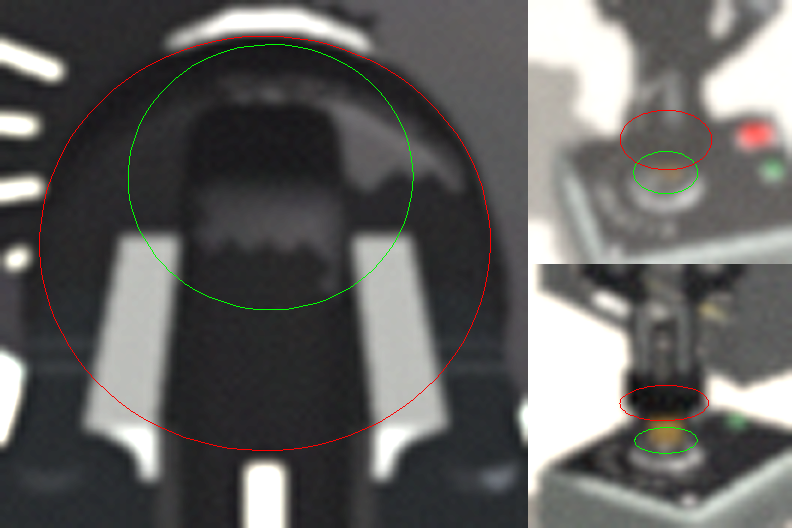

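The knob is still square in the grip: its skirt edge lies on the red prediction. Measured TCP y is 27.2 against the shaft's 26.2, so I'll shift -1 mm in y and retry.

Emit:
arm_command(deltas=[-0.0012,0.0011,0,0,-0.0012,0.0011,0,0,-0.0012,0.0011,0.008,0,-0.0012,0.0011,0.011,0,-0.0012,0.0011,0.014,0,-0.0012,0.0011,0.017,0,-0.0012,0.0011,0.02,0,-0.0012,0.0011,0.023,0,-0.0012,0.0011,0.026,0,-0.0012,0.0011,0.028,0,-0.0012,0.0011,0.028,0,-0.0012,0.0011,0.028,0])

```text
clock: 9.45
tcp_pos: [529.4, 26.2, 103.8]
orientation: [0.914, 0.406, -0.0, -0.0]
contact_force: [-0.4, -0.7, -1.1]
grip_width: 12.4
grasp_force: 58.7
```

Force near zero: it has slid on. Next, down to the collar, then press in steps.

Emit:
arm_command(deltas=[0,0,0.003,0,0,0,0.006,0,0,0,0.009,0,0,0,0.012,0,0,0,0.012,0,0,0,0.012,0])

```text
clock: 9.95
tcp_pos: [529.5, 26.1, 96.6]
orientation: [0.914, 0.406, -0.0, 0.0]
contact_force: [-2.2, -2.3, 3.1]
grip_width: 12.9
grasp_force: 59.2
```

Emit:
arm_command(deltas=[0,0,0.002,0,0,0,0.004,0,0,0,0.006,0,0,0,0.006,0,0,0,0.006,0])

```text
clock: 10.37
tcp_pos: [529.6, 26.2, 93.1]
orientation: [0.914, 0.406, -0.0, 0.0]
contact_force: [-3.5, -3.3, 5.1]
grip_width: 12.4
grasp_force: 59.5
```

The forces follow the spring law with the knob on the collar. Last millimetre to the stop.

Emit:
arm_command(deltas=[0,0,0.001,0,0,0,0.002,0,0,0,0.0025,0,0,0,0.0025,0,0,0,0.0025,0,0,0,0.0025,0])

```text
clock: 10.87
tcp_pos: [529.7, 26.2, 92.2]
orientation: [0.914, 0.406, 0.0, 0.0]
contact_force: [-8.0, -2.6, 18.6]
grip_width: 12.8
grasp_force: 61.6
```

```bash
python3 - <<'E'
from h import *
b=grab("scene");a=grab("side");g=grab("wrist")
s=ctrl.sense();print(s["clock"],np.round(s["tcp_pos"],2),np.round(s["contact_force"],1),s["grasp_force"])
def cr(q,h,S):
  u,v=proj(q,[529,26,60]).astype(int);return cv2.resize(q["img"][v-h:v+h,u-h:u+h,::-1],(S,S),interpolation=cv2.INTER_CUBIC)
cv2.imwrite("pics/v10.png",np.hstack([cr(b,28,260),cr(a,28,260),cr(g,60,260)]))
E
```

```text
11.0167 [529.72  26.2   92.25] [-7.7 -2.6 17.9] 61.62514507770538
```

View pics/v10.png

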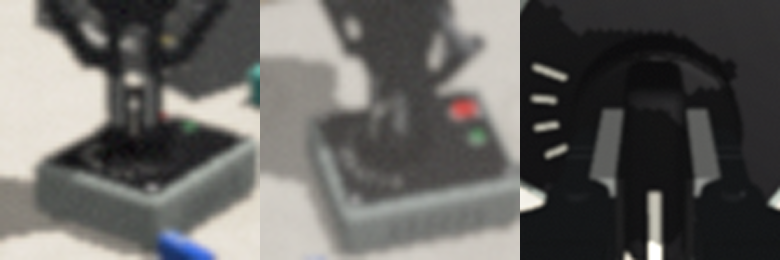

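The knob sits down on the panel at about (135,150) in the scene crop. No brass or collar shows, and the force is steady at about 18 N. Handing in.

```bash
python3 -c "
from workcell import ctrl
print(ctrl.close_job())"
```

```text
the job is handed in; nothing more can be done
None
```

I fitted the black knob onto the D-shaft with the flats aligned, pushed it home on the collar and pressed it down to the stop (about 18 N), then handed the job in at about 11 s of the 32 s with the gripper still holding it down; one insertion try missed by about 1 mm and was redone after recentring.

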